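# Roll two ground shafts under a flat plate and scrap the bent one

## Task

Check both ground shafts on the granite surface plate: hold the blue hand plate flat by its block, press it lightly on each shaft in turn (never above 25 N, giving way if it lifts) and roll the shaft, square to its length, for about half a turn. Set the hand plate down flat off the shafts, lay the shaft that rolled level fully down in a groove of the wooden rack, and put the bent one, which lifts the plate as it rolls, into the red scrap tray. Leave the marker pen alone.

Things in the scene. Friction and masses are not known exactly. Their poses are not given: they have to be found in the camera images.
- shaft_1: bright steel shaft, 20 mm diameter, 150 mm long, 0.36 kg, on the surface plate. Origin mid-length on its axis; x along its length, about which it turns as it rolls (half a turn: 31 mm of its travel, 63 mm of the hand plate's). One of the two is bent in an even 3.5 mm bow, lying sideways at the start: rolled, it lifts what lies on it, 2 to 3 mm at a quarter turn, 0 at half a turn
- shaft_2: the other bright steel shaft, same in size, looks and frame as shaft_1; which of the two is bent is not told by their poses, and which lies left changes
- press_plate: hand plate: blue steel plate 111 x 113 mm, 6 mm thick, flat below, 0.35 kg, loose on the bench, with a pale block 50 x 33 x 12 mm on top, off-centre. Origin mid-underside, z up. The block's faces that look along x are 50 mm apart, nearly parallel: grip firmly across those (60 N), tips just above the plate, and roll along this x; so held, a pressed plate gives about 5 to 10 N per mm
- press_plate_grip (a point): middle of the block, 12 mm above the underside (plate top 6 mm, block top 18 mm above it), at -24.5, -4 mm in the hand plate's x, y: from here the plate reaches 31 mm to -x, 80 mm to +x, at least 50 mm to either y side
- surface_plate: black granite surface plate, 300 mm (x) by 400 mm (y), fixed; origin under its centre on the bench, face 44 mm above. The shafts lie on it near parallel to its x, one 74 to 86 mm to its +y side, one as far to its -y side; rolled outward, away from each other, they have room
- rack: wooden rack, fixed, empty: base board 150 x 140 mm, 12 mm thick, with four combs 14 mm thick at x = -62, -24, 24 and 62 mm (tooth tips 37 mm high) that form two V grooves along x at y = -25 and +25 mm, with a gap in the middle for the fingers. Origin under its centre on the bench; the axis of a seated shaft is 26 mm above it
- scrap_tray: open red steel tray, 200 mm (x) by 130 mm (y), 35 mm high, walls and floor 3 mm, fixed, empty; origin under its centre on the bench
- marker: black marker pen, 134 mm long, 14 mm thick, lying along the far edge of the surface plate, about 125 mm to its +x side; not to be disturbed

How it is judged:
On the way, in this order (a step that is already met when the one before it is completed fails the run):
1. one shaft is rolled well past a quarter turn (18 mm) under the hand plate (((contact force between press_plate and shaft_1 above 0.5 N and distance of shaft_1 from where it was at the start of the episode above 0.018 m) or (contact force between press_plate and shaft_2 above 0.5 N and distance of shaft_2 from where it was at the start of the episode above 0.018 m))), for 0.02 s.
2. the other one too has been rolled so under the hand plate ((contact force between press_plate and shaft_1 above 0.5 N or contact force between press_plate and shaft_2 above 0.5 N) and distance of each of shaft_1, shaft_2 from where it was at the start of the episode above 0.018 m), for 0.02 s.
At the end, for the whole second after the job is handed in: the straight shaft lies still and fully down in a groove of the rack (axis under 26.5 mm high, within 20 mm of the middle lengthwise; a bent one stands about 1 mm higher), the bent one lies in the scrap tray, and the hand plate lies flat on the bench or the surface plate ((((x of shaft_1 in the frame of rack between -0.02 and 0.02 m and y of shaft_1 in the frame of rack between -0.03 and 0.03 m and z of shaft_1 in the frame of rack between 0.02 and 0.0265 m and angle between the x axis of shaft_1 and the x axis of rack, either way round below 0.1 rad) and (x of shaft_2 in the frame of scrap_tray between -0.09 and 0.09 m and y of shaft_2 in the frame of scrap_tray between -0.06 and 0.06 m and z of shaft_2 in the frame of scrap_tray below 0.03 m)) or ((x of shaft_2 in the frame of rack between -0.02 and 0.02 m and y of shaft_2 in the frame of rack between -0.03 and 0.03 m and z of shaft_2 in the frame of rack between 0.02 and 0.0265 m and angle between the x axis of shaft_2 and the x axis of rack, either way round below 0.1 rad) and (x of shaft_1 in the frame of scrap_tray between -0.09 and 0.09 m and y of shaft_1 in the frame of scrap_tray between -0.06 and 0.06 m and z of shaft_1 in the frame of scrap_tray below 0.03 m))) and angle between press_plate's own z axis and vertical below 0.1 rad and height (world z) of press_plate below 0.05 m and linear speed of each of shaft_1, shaft_2 below 0.02 m/s); the robot touches nothing.
It fails at once if the hand plate is pressed on a shaft with over 25 N (contact force between press_plate and shaft_1 above 25 N or contact force between press_plate and shaft_2 above 25 N).
It fails at once if the marker pen is pushed away by over 20 mm (distance of marker from where it was at the start of the episode above 0.02 m).
It also fails if it takes over 72 s, if anything falls off the work surface, if the arm or the gripper's body presses on something with over 40 N, if the wrist force passes 120 N, or if a joint passes its speed limit or range.

## Robot

A 6-joint arm with a two-finger parallel gripper is mounted at the origin on a cart in front of the work surface, level with it; the furniture and walls round the work are solid. World frame = base frame: x ahead of the robot, y to its left, z up, the work surface at z = 0. Lengths are in m, angles in rad, forces in N, time in s.
With the tool pointing down it reaches from about 0.425 to 1.125 m from the base axis. Payload 14.9 kg.
Tool frame: the origin (TCP) lies between the finger pads; the fingertips stand 8 mm ahead of it and the grasp point (between the pads) lies 11 mm behind it; z points along the fingers, y is the line along which they close (so a half turn about z gives the same grasp; the last joint's range is limited). The gripper opens to 91 mm and grips with 3 to 60 N. Pads are 32 mm wide; open, the fingers measure 118 mm over their backs; the gripper's body (76 mm by 178 mm) begins 60 mm behind the grasp point.
Start: joints at [1.259, 0.379, 1.734, -0, 1.028, -0.033], TCP at [0.193, 0.673, 0.222] pointing down, gripper open.
Joint ranges: [-2.77, 2.77], [-0.74, 2.19], [0, 2.66], [-1.06, 4.2], [0.31, 2.87], [-3.08, 3.08]. Speed limits (rad/s): [1.89, 1.89, 2.39, 3.14, 3.14, 3.14].

## Interface

Orientations are given as a unit quaternion [x, y, z, w].
In Python, from rig import ctrl, imaging gives the robot as it stands.
- The arm moves only by the tool apply_moves, never from a script. Its argument "moves" is one flat list of numbers, 6 for each row, row after row: the shift along the tool's x, y, z in m, then the turn, a rotation vector about the tool's x, y, z in degrees. A call has 1 to 8 rows; each row shifts and turns the commanded pose from where the row before left it, along the tool's axes as they then stand; what a row does not reach is not made up. A row lasts 1/12 s, in which the tool goes at most 41.7 mm and 7.16 degrees, less where a joint would pass 70% of its speed; a pose out of reach is approached as far as the arm can. A call is refused whole if a number of a shift passes 0.0417 or a number of a turn 7.16, either way. A call with a gripper value outside its range is refused whole. "gripper" is the opening in per cent of the stroke, from 0 (shut) to 100 (fully open), set as the call begins (left out, the last holds). The fingers move at their own pace and stop on an object; the grip force is fixed at half the most. Time passes only in rows, so rows that do not move let the fingers close. It gives the time, the measured TCP pose, the force, the opening and the grip force at its end, in the units of the state.
- ctrl.sense(): the state, without advancing time (a new reading comes with each control period).
- imaging.get_image(name): name is "side" or "top"; returns the picture (384x512x3 uint8, blue, green, red); there is no depth.
- imaging.camera_params(name): a dict with "mtx" (3x3 intrinsics, pixels), "R" (3x3) and "t" (3): a world point X has camera coordinates R X + t. Camera axes: x right, y down, z forward; pixel columns grow to the right and rows downward; lengths in m; the calibration is good to about 2 mm. A picture is of the moment at which its call begins. camera_params takes no time and is no camera call.
- ctrl.sign_off(): hands the job in; it is judged then, once.
The state is a dict: "time": time; "joint_positions": joint angles; "joint_vel": joint speeds; "effort": joint torques, N m; "eef_pos": TCP position; "orientation": TCP orientation; "contact_force": force on the tool from outside, world axes, zero at the start; "ft_torque": the same for the moment, N m; "finger_gap": opening from 0.0 (shut) to 1.0 (fully open); "grip_force": force on a finger pad.
Only numpy, scipy, OpenCV 4.12 (cv2) and the standard library are available. Lean on these libraries where they do the work, as an engineer would, in place of code of your own. Each camera call takes 0.05 s, during which the arm holds its last target. There are 200 camera calls.

## Working session

There is one attempt and no reset: what is moved stays moved. The work goes in short steps, Python scripts to look and compute and a tool call to move; the robot and the scene stay as the last step left them, time stands still between calls to the robot, and variables do not carry over. Pictures are saved under pics/ and viewed, at most 12 in all, crops included, and the job is handed in when it is done.

Besides the shell and the picture viewer there is one more tool, called after "Request:" in YAML: its name, and indented under it one key for each argument. apply_moves: Moves the arm, as the interface text tells. Its arguments: {"type":"object","properties":{"moves":{"type":"array"},"gripper":{"type":"number"}},"required":["moves"]}

```bash
mkdir -p pics; ls
python3 - <<'E'
from rig import ctrl, imaging
import cv2
for n in("top","side"):
    cv2.imwrite(f"pics/{n}0.png",cv2.resize(imaging.get_image(n),(800,600),interpolation=cv2.INTER_CUBIC))
    p=imaging.camera_params(n);print(n,p)
s=ctrl.sense();print(s)
E
```

```text
pics
top {'mtx': array([[390.45464802,   0.        , 261.30477923],
       [  0.        , 390.45464802, 186.91033345],
       [  0.        ,   0.        ,   1.        ]]), 'R': array([[-0.00175998, -0.99991927, -0.01258421],
       [-0.98344373,  0.00401104, -0.18116939],
       [ 0.18120524,  0.01205701, -0.98337139]]), 't': array([-0.00315256,  0.56665013,  1.18363399])}
side {'mtx': array([[427.01922491,   0.        , 256.58509371],
       [  0.        , 427.01922491, 189.87381885],
       [  0.        ,   0.        ,   1.        ]]), 'R': array([[-0.99990301,  0.00262874, -0.01367688],
       [ 0.01097901,  0.75299282, -0.65793714],
       [ 0.00856904, -0.65802348, -0.75294865]]), 't': array([0.56181426, 0.0353561 , 1.39255209])}
{'time': 0.1, 'joint_positions': array([ 1.25870559e+00,  3.79388207e-01,  1.73470031e+00, -3.56506099e-05,
        1.02848850e+00, -3.32896635e-02]), 'joint_vel': array([-0.00127313,  0.00098745, -0.00065522,  0.00084857, -0.00181096,
        0.00042804]), 'effort': array([-7.53886598e-04, -7.65034962e+01, -4.35296845e+01,  6.52063242e-02,
        3.97687289e-02,  3.28184149e-05]), 'eef_pos': array([0.19254533, 0.67264893, 0.22134233]), 'orientation': array([ 1.38940354e-01,  9.90300629e-01, -4.87485887e-04, -6.95373322e-05]), 'contact_force': array([-0.65642928,  0.19043903,  0.2673783 ]), 'ft_torque': array([-0.02034179, -0.02353093, -0.00491908]), 'grip_force': 0.0, 'finger_gap': 1.0020237505189709}
```

View pics/top0.png

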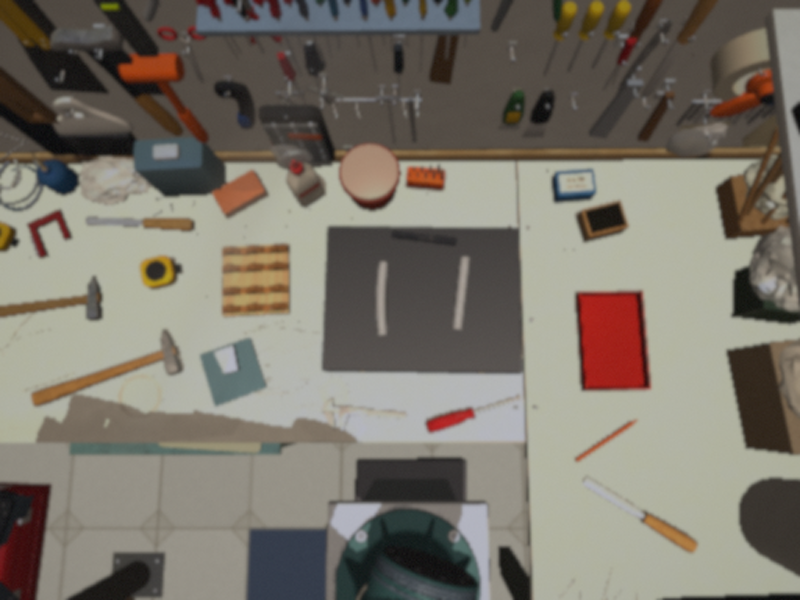

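View pics/side0.png

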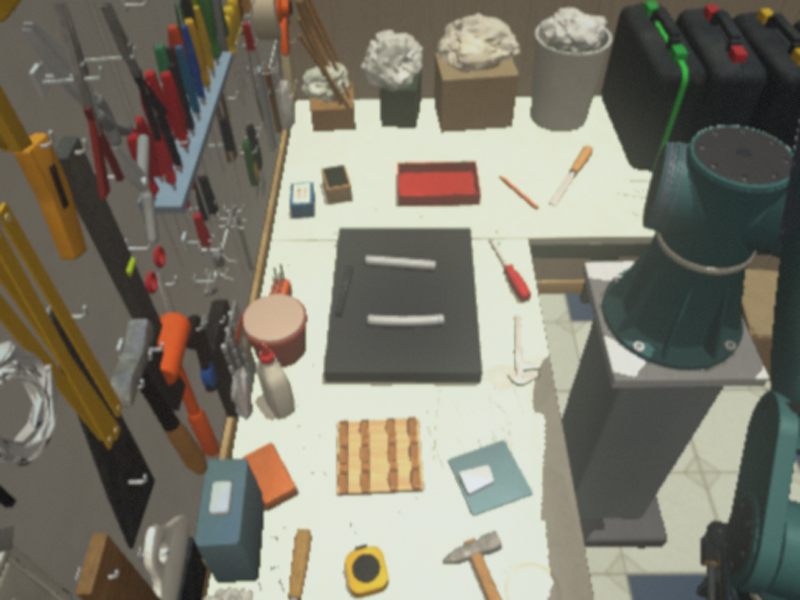

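The top view shows the hand plate at about (233,371), rack (256,279), surface plate (422,299), shafts at (382,298) and (461,293), and tray (612,341), in 800x600 pixels. The left shaft looks bowed. Next I'll take enlarged crops.

```bash
cat > h.py <<'E'
import numpy as np, cv2
from rig import ctrl, imaging
def px2w(n,u,v,z):
    "native pixel -> world at height z"
    p=imaging.camera_params(n);R,t=p["R"],p["t"]
    d=R.T@np.linalg.inv(p["mtx"])@np.array([u,v,1.]);c=-R.T@t
    return c+d*(z-c[2])/d[2]
def w2px(n,X):
    p=imaging.camera_params(n);q=p["mtx"]@(p["R"]@np.array(X)+p["t"]);return q[:2]/q[2]
def crop(img,u0,v0,w,h,k):
    return cv2.resize(img[v0:v0+h,u0:u0+w],None,fx=k,fy=k,interpolation=cv2.INTER_CUBIC)
E
python3 - <<'E'
from h import *
t=imaging.get_image("top")
a=crop(t,120,150,80,110,5)  # rack+plate
b=crop(t,205,140,80,110,5)
# tile: left  x: u=120+X/5 ; right u=205+(X-400)/5 ; v0=150 / 140
cv2.imwrite("pics/c1.png",np.hstack([a,b]))
c=crop(imaging.get_image("side"),210,260,132,70,6)
cv2.imwrite("pics/c2.png",c)
E
```

```text
(no output)
```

View pics/c1.png

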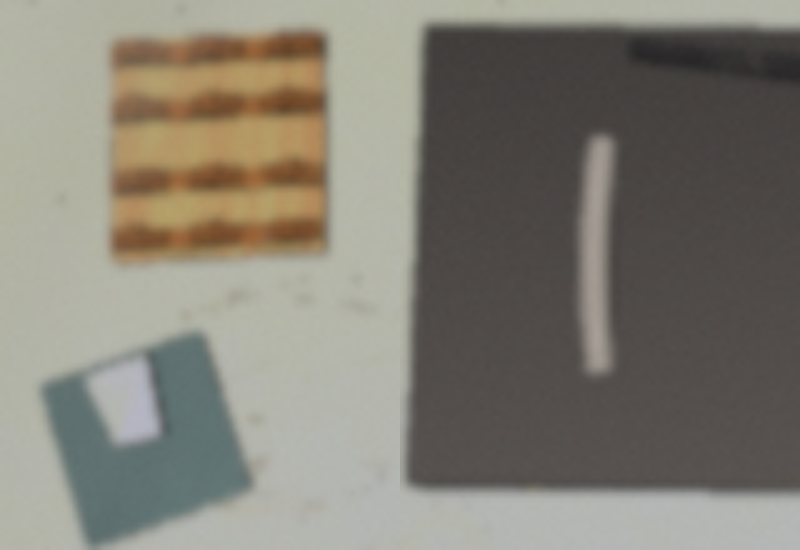

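View pics/c2.png

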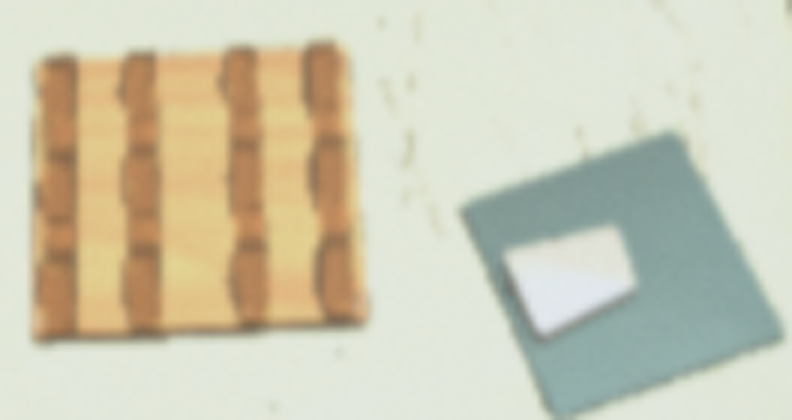

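The crops show the block as a slight trapezoid, toward the end of the hand plate that is far from the robot, so the plate's +x points to the robot. The left shaft's bow is visible. I'll turn these pixels into positions.

Run:
```python
from h import *
np.set_printoptions(precision=4,suppress=True)
L=lambda x,y:(120+x/5,150+y/5)
Rr=lambda x,y:(205+(x-400)/5,140+y/5)
S=lambda x,y:(210+x/6,260+y/6)
F=lambda x,y:(x*.64,y*.64)
def W(n,f,pts,z):return np.array([px2w(n,*f(*p),z) for p in pts])
for n,f,p,b in(("top",L,[(42,385),(203,333),(252,487),(92,547)],[(85,378),(148,352),(165,435),(115,445)]),
           ("side",S,[(462,208),(678,133),(783,335),(560,418)],[(503,250),(618,225),(635,283),(545,338)])):
    a=W(n,f,p,.005);d=np.roll(a,-1,0)-a
    print(n,"plate c",a.mean(0),"len",np.linalg.norm(d,axis=1),"ang",np.degrees(np.arctan2(d[:,1],d[:,0])))
    a=W(n,f,b,.018);d=np.roll(a,-1,0)-a
    print("block",a.mean(0),np.linalg.norm(d,axis=1),np.degrees(np.arctan2(d[:,1],d[:,0])))
print("shaftL",W("top",Rr,[(600,135),(592,252),(598,374)],.054))
print("side",W("side",F,[(368,320),(405,320),(443,320)],.054))
print("shaftR",W("top",F,[(464,257),(458,329)],.054), W("side",F,[(366,259),(435,264)],.054))
print("surf top",W("top",F,[(329,227),(519,228),(522,371),(323,370)],.044))
print("surf side",W("side",F,[(341,229),(470,229),(481,374),(327,374)],.044))
print("tray top",W("top",F,[(576,293),(641,291),(649,388),(584,390)],.035).mean(0),"side",W("side",F,[(399,163),(477,163),(479,203),(399,203)],.03).mean(0))
print("rack teeth top",W("top",L,[(143,45),(290,40),(143,233),(290,228)],.035))
print("rack side",W("side",S,[(58,70),(322,58),(58,325),(345,310)],.035))
```

```text
top plate c [0.4111 0.3563 0.005 ] len [0.1084 0.1054 0.1076 0.1101] ang [ -72.0232 -160.0453  110.4622   20.326 ]
block [0.4327 0.3658 0.018 ] [0.043  0.0547 0.0323 0.0478] [ -67.3486 -165.6709  101.1691   26.8239]
side plate c [0.4094 0.3642 0.005 ] len [0.1093 0.1062 0.1077 0.1065] ang [-160.0311  109.7085   20.0888  -69.4184]
block [0.4312 0.372  0.018 ] [0.0537 0.0284 0.0487 0.0446] [-167.4547  100.1543   31.3224  -69.206 ]
shaftL [[0.631  0.0471 0.054 ]
 [0.5553 0.0517 0.054 ]
 [0.478  0.0474 0.054 ]]
side [[0.6265 0.0525 0.054 ]
 [0.5532 0.0535 0.054 ]
 [0.478  0.0545 0.054 ]]
shaftR [[ 0.6385 -0.1186  0.054 ]
 [ 0.4908 -0.104   0.054 ]] [[ 0.6359 -0.1166  0.054 ]
 [ 0.4882 -0.0993  0.054 ]]
surf top [[ 0.7065  0.1602  0.044 ]
 [ 0.7021 -0.2345  0.044 ]
 [ 0.4077 -0.2302  0.044 ]
 [ 0.4107  0.1657  0.044 ]]
surf side [[ 0.6964 -0.2223  0.044 ]
 [ 0.4048 -0.2173  0.044 ]
 [ 0.4121  0.1773  0.044 ]
 [ 0.7003  0.1738  0.044 ]]
tray top [ 0.4702 -0.4158  0.035 ] side [ 0.4683 -0.4     0.03  ]
rack teeth top [[0.6638 0.363  0.035 ]
 [0.6667 0.2669 0.035 ]
 [0.5396 0.3567 0.035 ]
 [0.5425 0.2623 0.035 ]]
rack side [[0.665  0.2766 0.035 ]
 [0.5423 0.2716 0.035 ]
 [0.6582 0.4021 0.035 ]
 [0.5341 0.3963 0.035 ]]
```

```bash
cat >> h.py <<'E'
from scipy.spatial.transform import Rotation as Ro
def yaw():
    M=Ro.from_quat(ctrl.sense()["orientation"]).as_matrix();return np.degrees(np.arctan2(M[1,1],M[0,1])),np.degrees(np.arccos(-M[2,2]))
def plan(pos,a1,n):
    "rows (mm-rounded) from the present pose to pos, tool-y angle a1 deg"
    s=ctrl.sense();p=s["eef_pos"];a=yaw()[0];da=(a1-a)/n;d=(np.array(pos)-p)/n;out=[]
    for i in range(n):
        r=np.radians(a+da*i);out.append([round(v,4) for v in(-np.sin(r)*d[0]+np.cos(r)*d[1],np.cos(r)*d[0]+np.sin(r)*d[1],-d[2])]+[0,0,round(-da,2)])
    print("from",p.round(4),"yaw %.2f tilt %.2f"%yaw());[print(o) for o in out]
E
python3 -c "
from h import *
plan((.432,.369,.10),18,10)"
```

```text
from [0.1926 0.6727 0.2215] yaw 74.03 tilt 0.04
[np.float64(-0.0314), np.float64(-0.0226), np.float64(0.0122), 0, 0, np.float64(5.6)]
[np.float64(-0.0334), np.float64(-0.0194), np.float64(0.0122), 0, 0, np.float64(5.6)]
[np.float64(-0.0352), np.float64(-0.0161), np.float64(0.0122), 0, 0, np.float64(5.6)]
[np.float64(-0.0366), np.float64(-0.0126), np.float64(0.0122), 0, 0, np.float64(5.6)]
[np.float64(-0.0376), np.float64(-0.0089), np.float64(0.0122), 0, 0, np.float64(5.6)]
[np.float64(-0.0383), np.float64(-0.0052), np.float64(0.0122), 0, 0, np.float64(5.6)]
[np.float64(-0.0387), np.float64(-0.0015), np.float64(0.0122), 0, 0, np.float64(5.6)]
[np.float64(-0.0386), np.float64(0.0023), np.float64(0.0122), 0, 0, np.float64(5.6)]
[np.float64(-0.0382), np.float64(0.0061), np.float64(0.0122), 0, 0, np.float64(5.6)]
[np.float64(-0.0374), np.float64(0.0098), np.float64(0.0122), 0, 0, np.float64(5.6)]
```

Request:
apply_moves:
  moves: [-0.02,-0.014,0.0076,0,0,3.5,-0.0205,-0.013,0.0076,0,0,3.5,-0.021,-0.012,0.0076,0,0,3.5,-0.022,-0.011,0.0076,0,0,3.5,-0.0225,-0.009,0.0076,0,0,3.5,-0.023,-0.0075,0.0076,0,0,3.5,-0.0235,-0.006,0.0076,0,0,3.5,-0.024,-0.004,0.0076,0,0,3.5]
  gripper: 100

```text
time: 0.87
eef_pos: [0.3138, 0.5194, 0.1608]
orientation: [0.376, 0.927, -0.0, -0.0]
contact_force: [1.0, 1.3, 1.1]
finger_gap: 0.998
grip_force: 0.0
```

Request:
apply_moves:
  moves: [-0.024,-0.003,0.0076,0,0,3.5,-0.024,-0.002,0.0076,0,0,3.5,-0.024,0,0.0076,0,0,3.5,-0.024,0.001,0.0076,0,0,3.5,-0.024,0.003,0.0076,0,0,3.5,-0.024,0.004,0.0076,0,0,3.5,-0.0235,0.006,0.0076,0,0,3.5,-0.0235,0.007,0.0076,0,0,3.5]

```text
time: 1.53
eef_pos: [0.4345, 0.3681, 0.1]
orientation: [0.589, 0.808, 0.0, 0.0]
contact_force: [0.2, 0.6, -1.1]
finger_gap: 1.001
grip_force: 0.0
```

Run:
```python
from h import *
t=imaging.get_image("top");s=imaging.get_image("side")
a=crop(t,115,190,80,75,5);b=crop(s,270,230,80,75,5)
cv2.imwrite("pics/d1.png",np.hstack([a,b]))
plan((.432,.369,.016),18,3)
```

```text
from [0.4348 0.3667 0.0992] yaw 17.76 tilt 0.10
[np.float64(0.001), np.float64(-0.0007), np.float64(0.0277), 0, 0, np.float64(-0.08)]
[np.float64(0.001), np.float64(-0.0007), np.float64(0.0277), 0, 0, np.float64(-0.08)]
[np.float64(0.001), np.float64(-0.0007), np.float64(0.0277), 0, 0, np.float64(-0.08)]
```

View pics/d1.png

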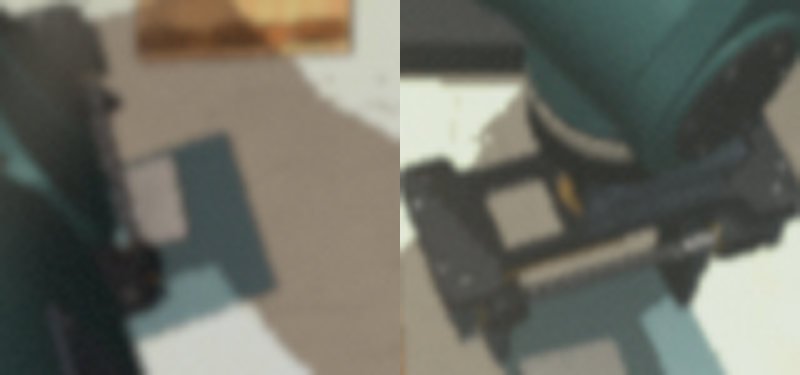

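The arm hides most of the block. Fingertips at (525,340) and (690,300) straddle it in the side view with wide margins, so I'll go down.

Request:
apply_moves:
  moves: [0.001,-0.001,0.03,0,0,0,0.001,-0.001,0.03,0,0,0,0,0,0.015,0,0,0,0,0,0.005,0,0,0,0,0,0.0025,0,0,0,0,0,0,0,0,0,0,0,0,0,0,0]

```text
time: 2.22
eef_pos: [0.4318, 0.371, 0.0189]
orientation: [0.587, 0.809, 0.001, 0.0]
contact_force: [0.1, -0.8, 0.1]
finger_gap: 0.999
grip_force: 0.0
```

Request:
apply_moves:
  moves: [0,0,0.0015,0,0,0,0,0,0,0,0,0,0,0,0,0,0,0]

```text
time: 2.47
eef_pos: [0.4316, 0.3706, 0.0169]
orientation: [0.588, 0.809, 0.0, 0.0]
contact_force: [0.4, -0.1, -0.1]
finger_gap: 1.0
grip_force: 0.0
```

Request:
apply_moves:
  moves: [0,0,0,0,0,0,0,0,0,0,0,0,0,0,0,0,0,0,0,0,0,0,0,0,0,0,0,0,0,0,0,0,0,0,0,0,0,0,0,0,0,0,0,0,0,0,0,0]
  gripper: 0

```text
time: 3.13
eef_pos: [0.4314, 0.3704, 0.0163]
orientation: [0.588, 0.809, 0.0, 0.0]
contact_force: [0.3, -0.6, -0.6]
finger_gap: 0.57
grip_force: 29.8
```

Request:
apply_moves:
  moves: [0,0,-0.005,0,0,0,0,0,-0.015,0,0,0,0,0,-0.025,0,0,0,0,0,-0.03,0,0,0,0,0,-0.03,0,0,0,0,0,-0.01,0,0,0]

```text
time: 3.63
eef_pos: [0.4325, 0.3713, 0.1352]
orientation: [0.588, 0.809, 0.002, 0.001]
contact_force: [0.9, 0.9, -2.8]
finger_gap: 0.567
grip_force: 29.8
```

```bash
python3 -c "
from h import *
print(ctrl.sense()['finger_gap'],ctrl.sense()['contact_force'],ctrl.sense()['ft_torque'])
plan((.555,.034,.11),90,16)"
```

```text
0.5672388811821029 [ 0.92023725  0.93311844 -2.75874241] [ 0.03454229 -0.16450678  0.00243299]
from [0.4325 0.3713 0.1352] yaw 18.03 tilt 0.24
[np.float64(-0.0224), np.float64(0.0008), np.float64(0.0016), 0, 0, np.float64(-4.5)]
[np.float64(-0.0224), np.float64(-0.001), np.float64(0.0016), 0, 0, np.float64(-4.5)]
[np.float64(-0.0223), np.float64(-0.0028), np.float64(0.0016), 0, 0, np.float64(-4.5)]
[np.float64(-0.022), np.float64(-0.0045), np.float64(0.0016), 0, 0, np.float64(-4.5)]
[np.float64(-0.0216), np.float64(-0.0062), np.float64(0.0016), 0, 0, np.float64(-4.5)]
[np.float64(-0.021), np.float64(-0.0079), np.float64(0.0016), 0, 0, np.float64(-4.5)]
[np.float64(-0.0203), np.float64(-0.0095), np.float64(0.0016), 0, 0, np.float64(-4.5)]
[np.float64(-0.0195), np.float64(-0.0111), np.float64(0.0016), 0, 0, np.float64(-4.5)]
[np.float64(-0.0186), np.float64(-0.0126), np.float64(0.0016), 0, 0, np.float64(-4.5)]
[np.float64(-0.0175), np.float64(-0.014), np.float64(0.0016), 0, 0, np.float64(-4.5)]
[np.float64(-0.0164), np.float64(-0.0153), np.float64(0.0016), 0, 0, np.float64(-4.5)]
[np.float64(-0.0151), np.float64(-0.0165), np.float64(0.0016), 0, 0, np.float64(-4.5)]
[np.float64(-0.0138), np.float64(-0.0177), np.float64(0.0016), 0, 0, np.float64(-4.5)]
[np.float64(-0.0124), np.float64(-0.0187), np.float64(0.0016), 0, 0, np.float64(-4.5)]
[np.float64(-0.0109), np.float64(-0.0196), np.float64(0.0016), 0, 0, np.float64(-4.5)]
[np.float64(-0.0093), np.float64(-0.0204), np.float64(0.0016), 0, 0, np.float64(-4.5)]
```

Plate lifted (about -3.4 N of weight).

Request:
apply_moves:
  moves: [-0.0224,0.0008,0.0016,0,0,-4.5,-0.0224,-0.001,0.0016,0,0,-4.5,-0.0223,-0.0028,0.0016,0,0,-4.5,-0.022,-0.0045,0.0016,0,0,-4.5,-0.0216,-0.0062,0.0016,0,0,-4.5,-0.021,-0.0079,0.0016,0,0,-4.5,-0.0203,-0.0095,0.0016,0,0,-4.5,-0.0195,-0.0111,0.0016,0,0,-4.5]

```text
time: 4.3
eef_pos: [0.4923, 0.2004, 0.1178]
orientation: [0.307, 0.952, -0.0, -0.0]
contact_force: [0.6, 0.1, -3.2]
finger_gap: 0.562
grip_force: 29.8
```

Request:
apply_moves:
  moves: [-0.0186,-0.0126,0.0016,0,0,-4.5,-0.0175,-0.014,0.0016,0,0,-4.5,-0.0164,-0.0153,0.0016,0,0,-4.5,-0.0151,-0.0165,0.0016,0,0,-4.5,-0.0138,-0.0177,0.0016,0,0,-4.5,-0.0124,-0.0187,0.0016,0,0,-4.5,-0.0109,-0.0196,0.0016,0,0,-4.5,-0.0093,-0.0204,0.0016,0,0,-4.5]

```text
time: 4.97
eef_pos: [0.5537, 0.0319, 0.1049]
orientation: [-0.002, 1.0, 0.0, -0.001]
contact_force: [-0.1, 0.2, -3.3]
finger_gap: 0.568
grip_force: 29.8
```

Request:
apply_moves:
  moves: [0,0,0.008,0,0,0,0,0,0.006,0,0,0,0,0,0,0,0,0,0,0,0,0,0,0]

```text
time: 5.3
eef_pos: [0.553, 0.0336, 0.091]
orientation: [-0.0, 1.0, 0.0, -0.001]
contact_force: [1.1, -0.1, -3.3]
finger_gap: 0.567
grip_force: 29.8
```

Run:
```python
from h import *
t=imaging.get_image("top");s=imaging.get_image("side")
a=crop(t,190,130,100,110,4);b=crop(s,200,130,100,110,4)
cv2.imwrite("pics/d2.png",np.hstack([a,b]))
st=ctrl.sense()
print(st['finger_gap'],st['contact_force'],st['ft_torque'])
plan((.555,.034,.082),90,1)
```

```text
0.5669858759976443 [-0.06950914 -0.2234735  -4.45369861] [0.02602002 0.06154727 0.00198477]
from [0.5537 0.0337 0.0917] yaw 90.05 tilt 0.02
[np.float64(-0.0013), np.float64(0.0003), np.float64(0.0097), 0, 0, np.float64(0.05)]
```

View pics/d2.png

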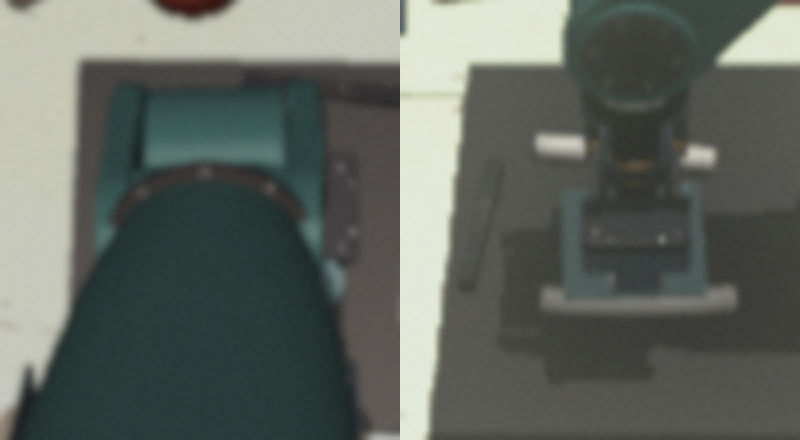

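Run:
```python
from h import *
for v,z in((293,.081),(297,.075),(299,.054)): print(v,z,px2w("side",260,130+v/4,z))
print(px2w("side",200+(541-400)/4,130+299/4,.054),px2w("side",200+(737-400)/4,130+299/4,.054))
```

```text
293 0.081 [0.55062175 0.0694798  0.081     ]
297 0.075 [0.55065981 0.06848169 0.075     ]
299 0.054 [0.55070109 0.05333949 0.054     ]
[0.62736807 0.05228417 0.054     ] [0.47573471 0.0543714  0.054     ]
```

Side view: the hand plate's outer edge is 15 mm past the near shaft's axis, as planned. I'll lower it onto the shaft.

Request:
apply_moves:
  moves: [0,0,0.004,0,0,0,0,0,0.003,0,0,0,0,0,0.001,0,0,0,0,0,0.001,0,0,0,0,0,0,0,0,0]

```text
time: 5.82
eef_pos: [0.5539, 0.0331, 0.0825]
orientation: [-0.0, 1.0, 0.0, -0.0]
contact_force: [-0.7, -0.2, -3.7]
finger_gap: 0.564
grip_force: 29.8
```

Request:
apply_moves:
  moves: [0,0,0.0007,0,0,0,0,0,0,0,0,0]

```text
time: 5.98
eef_pos: [0.554, 0.033, 0.082]
orientation: [-0.0, 1.0, -0.0, -0.0]
contact_force: [-0.7, -0.4, -3.1]
finger_gap: 0.568
grip_force: 29.8
```

Request:
apply_moves:
  moves: [0,0,0.0007,0,0,0,0,0,0,0,0,0]

```text
time: 6.15
eef_pos: [0.554, 0.033, 0.0813]
orientation: [-0.0, 1.0, 0.0, 0.0]
contact_force: [-0.1, 0.3, -3.6]
finger_gap: 0.57
grip_force: 29.8
```

Request:
apply_moves:
  moves: [0,0,0.0007,0,0,0,0,0,0,0,0,0]

```text
time: 6.32
eef_pos: [0.554, 0.033, 0.0806]
orientation: [-0.0, 1.0, 0.0, 0.0]
contact_force: [-0.1, 0.1, -3.2]
finger_gap: 0.567
grip_force: 29.8
```

Request:
apply_moves:
  moves: [0,0,0.0006,0,0,0,0,0,0,0,0,0]

```text
time: 6.48
eef_pos: [0.5541, 0.033, 0.0802]
orientation: [-0.0, 1.0, 0.0, 0.0]
contact_force: [-0.7, 0.9, 0.5]
finger_gap: 0.569
grip_force: 29.8
```

Request:
apply_moves:
  moves: [0,0,0.0006,0,0,0,0,0,0,0,0,0]

```text
time: 6.65
eef_pos: [0.5541, 0.0331, 0.08]
orientation: [-0.0, 1.0, 0.0, -0.0]
contact_force: [-6.3, 0.3, 10.8]
finger_gap: 0.569
grip_force: 30.0
```

Request:
apply_moves:
  moves: [0,0,-0.0005,0,0,0,0,0.002,-0.0002,0,0,0,0,0.002,-0.0002,0,0,0]

```text
time: 6.9
eef_pos: [0.5541, 0.0371, 0.0804]
orientation: [-0.0, 1.0, -0.0, 0.0]
contact_force: [-1.8, -1.0, 2.1]
finger_gap: 0.567
grip_force: 29.8
```

Request:
apply_moves:
  moves: [0,0.002,-0.0002,0,0,0,0,0.002,-0.0002,0,0,0]

```text
time: 7.07
eef_pos: [0.5542, 0.0412, 0.0809]
orientation: [-0.0, 1.0, -0.0, 0.0]
contact_force: [-1.3, -1.2, 3.9]
finger_gap: 0.569
grip_force: 29.8
```

Request:
apply_moves:
  moves: [0,0.002,-0.0002,0,0,0,0,0.002,-0.0002,0,0,0]

```text
time: 7.23
eef_pos: [0.5543, 0.0452, 0.0813]
orientation: [-0.0, 1.0, 0.0, 0.0]
contact_force: [0.7, -0.9, 3.0]
finger_gap: 0.569
grip_force: 29.8
```

Request:
apply_moves:
  moves: [0,0.002,-0.0002,0,0,0,0,0.002,-0.0002,0,0,0,0,0.002,-0.0002,0,0,0]

```text
time: 7.48
eef_pos: [0.5542, 0.0512, 0.0819]
orientation: [-0.0, 1.0, 0.0, 0.0]
contact_force: [0.6, -1.4, 3.1]
finger_gap: 0.563
grip_force: 29.8
```

Request:
apply_moves:
  moves: [0,0.002,-0.0002,0,0,0,0,0.002,-0.0002,0,0,0]

```text
time: 7.65
eef_pos: [0.5541, 0.0552, 0.0822]
orientation: [-0.0, 1.0, 0.0, 0.0]
contact_force: [1.0, -0.3, 1.7]
finger_gap: 0.566
grip_force: 29.8
```

Request:
apply_moves:
  moves: [0,0.002,-0.0001,0,0,0,0,0.002,-0.0001,0,0,0,0,0.002,0,0,0,0]

```text
time: 7.9
eef_pos: [0.5541, 0.0612, 0.0824]
orientation: [-0.0, 1.0, 0.0, 0.0]
contact_force: [1.7, -1.2, 2.5]
finger_gap: 0.564
grip_force: 29.8
```

Request:
apply_moves:
  moves: [0,0.002,0,0,0,0,0,0.002,0,0,0,0]

```text
time: 8.07
eef_pos: [0.5542, 0.0652, 0.0825]
orientation: [-0.0, 1.0, 0.0, 0.0]
contact_force: [2.3, -0.8, 4.0]
finger_gap: 0.563
grip_force: 29.8
```

Request:
apply_moves:
  moves: [0,0.002,0.0001,0,0,0,0,0.002,0.0001,0,0,0]

```text
time: 8.23
eef_pos: [0.5543, 0.0692, 0.0823]
orientation: [-0.0, 1.0, 0.0, 0.0]
contact_force: [2.7, -1.6, 5.8]
finger_gap: 0.568
grip_force: 29.9
```

Request:
apply_moves:
  moves: [0,0.002,0,0,0,0,0,0.002,0.0001,0,0,0]

```text
time: 8.4
eef_pos: [0.5543, 0.0732, 0.0823]
orientation: [-0.0, 1.0, 0.0, 0.0]
contact_force: [2.4, -0.7, 5.8]
finger_gap: 0.568
grip_force: 29.9
```

Request:
apply_moves:
  moves: [0,0.002,0.0001,0,0,0,0,0.002,0.0001,0,0,0]

```text
time: 8.57
eef_pos: [0.5543, 0.0773, 0.0821]
orientation: [-0.0, 1.0, 0.0, 0.0]
contact_force: [1.8, 0.1, 4.3]
finger_gap: 0.569
grip_force: 29.9
```

Request:
apply_moves:
  moves: [0,0.002,0.0002,0,0,0,0,0.002,0.0002,0,0,0]

```text
time: 8.73
eef_pos: [0.5544, 0.0813, 0.0818]
orientation: [-0.0, 1.0, 0.0, 0.0]
contact_force: [2.2, 0.7, 7.3]
finger_gap: 0.569
grip_force: 29.9
```

Request:
apply_moves:
  moves: [0,0.002,0.0001,0,0,0,0,0.002,0.0001,0,0,0]

```text
time: 8.9
eef_pos: [0.5544, 0.0853, 0.0815]
orientation: [-0.0, 1.0, 0.0, 0.0]
contact_force: [2.5, -0.1, 5.7]
finger_gap: 0.568
grip_force: 29.9
```

Request:
apply_moves:
  moves: [0,0.002,0.0002,0,0,0,0,0.002,0.0002,0,0,0]

```text
time: 9.07
eef_pos: [0.5544, 0.0893, 0.0811]
orientation: [-0.0, 1.0, 0.0, 0.0]
contact_force: [2.7, 1.0, 6.1]
finger_gap: 0.569
grip_force: 29.9
```

Request:
apply_moves:
  moves: [0,0.002,0.0002,0,0,0,0,0.002,0.0002,0,0,0,0,0.002,0.0002,0,0,0,0,0.002,0.0002,0,0,0]

```text
time: 9.4
eef_pos: [0.5545, 0.0973, 0.0803]
orientation: [-0.0, 1.0, 0.0, 0.001]
contact_force: [3.6, 0.6, 6.3]
finger_gap: 0.565
grip_force: 29.9
```

The left shaft lifted the plate by 2.2 mm and let it fall again over half a turn, so it is the bent one. Next is the right shaft.

Request:
apply_moves:
  moves: [0,0,-0.006,0,0,0,0,0,-0.01,0,0,0,0,-0.02,0,0,0,0,0,-0.04,0,0,0,0,0,-0.04,0,0,0,0,0,-0.04,0,0,0,0,-0.005,-0.035,0,0,0,0,-0.006,-0.017,0,0,0,6]

```text
time: 10.07
eef_pos: [0.5642, -0.0983, 0.0965]
orientation: [0.052, 0.999, -0.0, -0.0]
contact_force: [-0.0, 0.0, -3.8]
finger_gap: 0.57
grip_force: 29.8
```

Request:
apply_moves:
  moves: [0,0,0.006,0,0,0,0,0,0.005,0,0,0,0,0,0,0,0,0]

```text
time: 10.32
eef_pos: [0.5637, -0.0944, 0.084]
orientation: [0.052, 0.999, 0.0, -0.001]
contact_force: [-0.2, 0.1, -3.8]
finger_gap: 0.569
grip_force: 29.8
```

Run:
```python
from h import *
s=imaging.get_image("side")
cv2.imwrite("pics/d3.png",crop(s,200,120,110,110,5))
st=ctrl.sense()
print(st['eef_pos'],yaw(),st['finger_gap'],st['contact_force'],st['ft_torque'])
```

```text
[ 0.5639694  -0.09413568  0.08441531] (np.float64(84.12035505106239), np.float64(0.12211490857511462)) 0.5665621535278285 [ 0.05712578  1.24447405 -2.7775072 ] [ 0.09751691  0.04766616 -0.01734822]
```

View pics/d3.png

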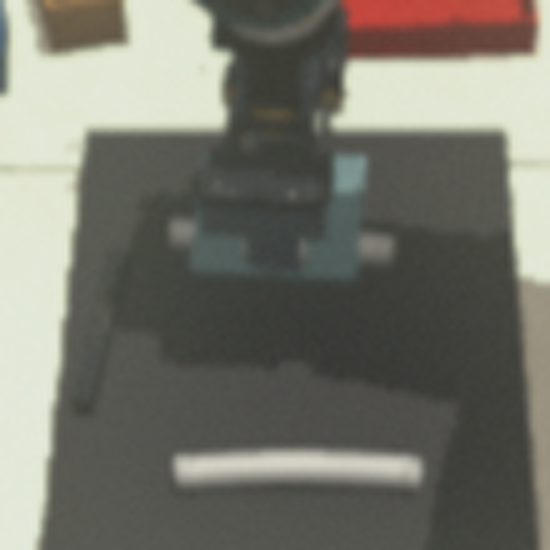

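The right shaft sits under the hand plate (ends at (182,232) and (393,248)), and the bent one at (298,468) has turned over. I'll lower the plate.

Request:
apply_moves:
  moves: [0,0,0.002,0,0,0,0,0,0.0015,0,0,0,0,0,0,0,0,0]

```text
time: 10.62
eef_pos: [0.5648, -0.0943, 0.0813]
orientation: [0.051, 0.999, 0.0, -0.0]
contact_force: [0.3, -0.1, -3.1]
finger_gap: 0.569
grip_force: 29.8
```

Request:
apply_moves:
  moves: [0,0,0.0005,0,0,0,0,0,0,0,0,0]

```text
time: 10.78
eef_pos: [0.5651, -0.0948, 0.0811]
orientation: [0.052, 0.999, -0.0, 0.0]
contact_force: [-1.0, -0.5, -2.7]
finger_gap: 0.565
grip_force: 29.8
```

Request:
apply_moves:
  moves: [0,0,0.0004,0,0,0,0,0,0,0,0,0]

```text
time: 10.95
eef_pos: [0.5651, -0.095, 0.0807]
orientation: [0.052, 0.999, -0.0, 0.0]
contact_force: [0.4, 0.1, -3.7]
finger_gap: 0.567
grip_force: 29.8
```

Request:
apply_moves:
  moves: [0,0,0.0004,0,0,0,0,0,0,0,0,0]

```text
time: 11.12
eef_pos: [0.5651, -0.095, 0.0803]
orientation: [0.052, 0.999, -0.0, 0.0]
contact_force: [1.0, 0.3, -3.1]
finger_gap: 0.566
grip_force: 29.8
```

Request:
apply_moves:
  moves: [0,0,0.0004,0,0,0,0,0,0,0,0,0]

```text
time: 11.28
eef_pos: [0.5652, -0.0951, 0.0802]
orientation: [0.052, 0.999, -0.0, 0.0]
contact_force: [-3.4, 0.4, 4.9]
finger_gap: 0.562
grip_force: 30.0
```

Request:
apply_moves:
  moves: [0,-0.002,0,0,0,0,0,-0.002,0,0,0,0]

```text
time: 11.45
eef_pos: [0.5646, -0.0991, 0.0801]
orientation: [0.052, 0.999, -0.0, -0.0]
contact_force: [-3.7, 2.3, 6.4]
finger_gap: 0.571
grip_force: 30.1
```

Request:
apply_moves:
  moves: [0,-0.002,0,0,0,0,0,-0.002,0,0,0,0]

```text
time: 11.62
eef_pos: [0.5641, -0.1032, 0.0802]
orientation: [0.052, 0.999, -0.0, -0.0]
contact_force: [-4.0, 1.1, 6.9]
finger_gap: 0.566
grip_force: 30.1
```

Request:
apply_moves:
  moves: [0,-0.002,0,0,0,0,0,-0.002,0,0,0,0]

```text
time: 11.78
eef_pos: [0.5636, -0.1071, 0.0801]
orientation: [0.052, 0.999, 0.0, -0.0]
contact_force: [-3.9, 0.6, 8.2]
finger_gap: 0.567
grip_force: 30.1
```

Request:
apply_moves:
  moves: [0,-0.002,-0.0002,0,0,0,0,-0.002,0,0,0,0,0,-0.002,0,0,0,0]

```text
time: 12.03
eef_pos: [0.5629, -0.1131, 0.0801]
orientation: [0.052, 0.999, 0.0, -0.0]
contact_force: [-5.8, 1.5, 6.3]
finger_gap: 0.565
grip_force: 30.1
```

Request:
apply_moves:
  moves: [0,-0.002,0,0,0,0,0,-0.002,0,0,0,0,0,-0.002,0,0,0,0,0,-0.002,0,0,0,0]

```text
time: 12.37
eef_pos: [0.5619, -0.121, 0.0802]
orientation: [0.052, 0.999, 0.0, -0.0]
contact_force: [-6.5, 1.0, 7.7]
finger_gap: 0.568
grip_force: 30.1
```

Request:
apply_moves:
  moves: [0,-0.002,0,0,0,0,0,-0.002,0,0,0,0,0,-0.002,0,0,0,0,0,-0.002,0,0,0,0]

```text
time: 12.7
eef_pos: [0.5609, -0.1289, 0.0801]
orientation: [0.052, 0.999, 0.0, -0.001]
contact_force: [-7.3, 1.8, 9.4]
finger_gap: 0.57
grip_force: 30.1
```

Request:
apply_moves:
  moves: [0,-0.002,-0.0002,0,0,0,0,-0.002,0,0,0,0,0,-0.002,0,0,0,0,0,-0.002,0,0,0,0]

```text
time: 13.03
eef_pos: [0.5602, -0.1369, 0.0802]
orientation: [0.052, 0.999, 0.0, -0.0]
contact_force: [-5.6, 1.1, 6.0]
finger_gap: 0.566
grip_force: 30.0
```

Request:
apply_moves:
  moves: [0,-0.002,0,0,0,0,0,-0.002,0,0,0,0,0,-0.002,0,0,0,0,0,-0.002,0,0,0,0]

```text
time: 13.37
eef_pos: [0.5594, -0.1448, 0.0802]
orientation: [0.052, 0.999, 0.0, -0.001]
contact_force: [-5.4, 1.5, 6.3]
finger_gap: 0.563
grip_force: 30.0
```

Request:
apply_moves:
  moves: [0,-0.002,0,0,0,0,0,-0.002,0,0,0,0,0,-0.002,0,0,0,0,0,-0.002,0,0,0,0,0,-0.002,0,0,0,0,0,-0.002,0,0,0,0]

```text
time: 13.87
eef_pos: [0.5582, -0.1568, 0.0802]
orientation: [0.052, 0.999, 0.0, -0.0]
contact_force: [-6.0, 1.6, 5.8]
finger_gap: 0.566
grip_force: 30.0
```

The right shaft rolled level. I'll set the hand plate back on the bench, near where it lay.

Request:
apply_moves:
  moves: [0,0,-0.005,0,0,0,0,0,-0.015,0,0,0,0,0,-0.02,0,0,0,0,0,-0.01,0,0,0]

```text
time: 14.2
eef_pos: [0.5594, -0.1569, 0.132]
orientation: [0.052, 0.999, -0.0, 0.001]
contact_force: [1.6, -0.1, -2.9]
finger_gap: 0.565
grip_force: 29.8
```

```bash
python3 -c "
from h import *
plan((.44,.36,.13),84,16)" | head -2
```

```text
from [ 0.5594 -0.1569  0.132 ] yaw 84.02 tilt 0.12
[np.float64(0.0108), np.float64(0.0314), np.float64(0.0001), 0, 0, np.float64(0.0)]
```

Request:
apply_moves:
  moves: [0.0108,0.0314,0,0,0,0,0.0108,0.0314,0,0,0,0,0.0108,0.0314,0,0,0,0,0.0108,0.0314,0,0,0,0,0.0108,0.0314,0,0,0,0,0.0108,0.0314,0,0,0,0,0.0108,0.0314,0,0,0,0,0.0108,0.0314,0,0,0,0]

```text
time: 14.87
eef_pos: [0.4984, 0.1037, 0.1304]
orientation: [0.052, 0.999, 0.0, 0.0]
contact_force: [1.2, -0.2, -3.1]
finger_gap: 0.566
grip_force: 29.8
```

Request:
apply_moves:
  moves: [0.0108,0.0314,0,0,0,0,0.0108,0.0314,0,0,0,0,0.0108,0.0314,0,0,0,0,0.0108,0.0314,0,0,0,0,0.0108,0.0314,0,0,0,0,0.0108,0.0314,0,0,0,0,0.0108,0.0314,0,0,0,0,0.0108,0.0314,0,0,0,0]

```text
time: 15.53
eef_pos: [0.4385, 0.3628, 0.1303]
orientation: [0.052, 0.999, 0.0, 0.0]
contact_force: [-0.6, 0.4, -3.3]
finger_gap: 0.569
grip_force: 29.8
```

Request:
apply_moves:
  moves: [0,0,0.03,0,0,0,0,0,0.03,0,0,0,0,0,0.03,0,0,0,0,0,0.015,0,0,0,0,0,0.004,0,0,0,0,0,0,0,0,0,0,0,0,0,0,0]

```text
time: 16.12
eef_pos: [0.4396, 0.3614, 0.022]
orientation: [0.052, 0.999, 0.0, 0.0]
contact_force: [0.0, 0.2, -2.9]
finger_gap: 0.567
grip_force: 29.8
```

Request:
apply_moves:
  moves: [0,0,0.003,0,0,0,0,0,0.002,0,0,0,0,0,0,0,0,0]

```text
time: 16.37
eef_pos: [0.4394, 0.3612, 0.0168]
orientation: [0.052, 0.999, 0.0, 0.0]
contact_force: [-0.1, 0.0, -3.5]
finger_gap: 0.564
grip_force: 29.8
```

Request:
apply_moves:
  moves: [0,0,0.0005,0,0,0,0,0,0,0,0,0]

```text
time: 16.53
eef_pos: [0.4393, 0.3612, 0.0163]
orientation: [0.052, 0.999, 0.0, 0.0]
contact_force: [-0.2, -0.7, 1.7]
finger_gap: 0.566
grip_force: 29.9
```

Request:
apply_moves:
  moves: [0,0,0,0,0,0,0,0,0,0,0,0,0,0,0,0,0,0,0,0,0,0,0,0,0,0,0,0,0,0]
  gripper: 100

```text
time: 16.95
eef_pos: [0.4391, 0.3611, 0.0158]
orientation: [0.052, 0.999, 0.0, 0.0]
contact_force: [0.0, -0.0, -0.7]
finger_gap: 0.901
grip_force: 0.0
```

Request:
apply_moves:
  moves: [0,0,-0.01,0,0,0,0,0,-0.025,0,0,0,0,0,-0.035,0,0,0,0,0,-0.035,0,0,0,0,0,-0.02,0,0,0]

```text
time: 17.37
eef_pos: [0.4399, 0.3617, 0.1448]
orientation: [0.052, 0.999, 0.001, 0.001]
contact_force: [0.2, 0.7, 0.8]
finger_gap: 1.002
grip_force: 0.0
```

Run:
```python
from h import *
t=imaging.get_image("top");s=imaging.get_image("side")
a=crop(t,200,135,110,110,4);b=crop(s,205,125,90,110,4)
cv2.imwrite("pics/e1.png",np.hstack([a,b]))
st=ctrl.sense()
print(st['eef_pos'],yaw(),st['finger_gap'],st['contact_force'])
```

```text
[0.44071794 0.36232911 0.14514028] (np.float64(84.02763057061499), np.float64(0.36062685772074754)) 0.9990133374153382 [ 0.41226875  0.31333362 -0.79114145]
```

View pics/e1.png

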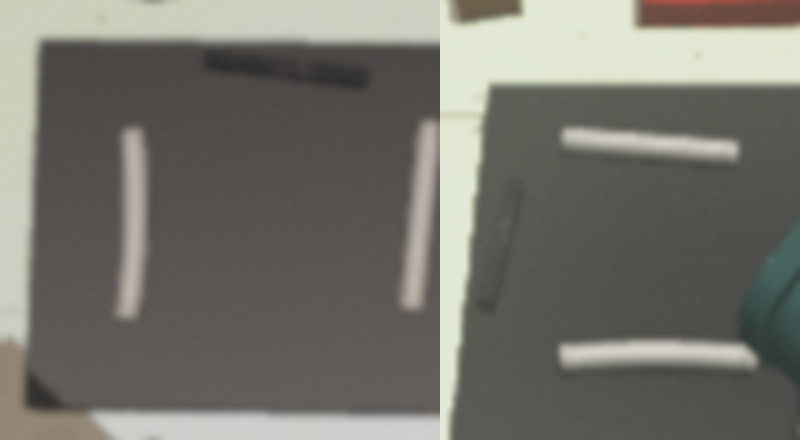

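Run:
```python
from h import *
f=lambda x,y:px2w("top",200+x/4,135+y/4,.054).round(4)
g=lambda x,y:px2w("side",205+(x-440)/4,125+y/4,.054).round(4)
print(f(133,128),f(136,222),f(126,318)); print(f(430,122),f(411,308)); print(g(562,137),g(738,151),g(560,356),g(660,352))
plan((.552,-.145,.12),84,16)
```

```text
[0.6312 0.0846 0.054 ] [0.5551 0.0814 0.054 ] [0.4791 0.0883 0.054 ]
[ 0.635  -0.1521  0.054 ] [ 0.4862 -0.1339  0.054 ]
[ 0.6326 -0.1475  0.054 ] [ 0.4835 -0.1283  0.054 ] [0.627  0.0886 0.054 ] [0.551  0.0857 0.054 ]
from [0.4407 0.3623 0.1451] yaw 84.03 tilt 0.36
[np.float64(-0.0102), np.float64(-0.0308), np.float64(0.0016), 0, 0, np.float64(0.0)]
[np.float64(-0.0102), np.float64(-0.0308), np.float64(0.0016), 0, 0, np.float64(0.0)]
[np.float64(-0.0102), np.float64(-0.0308), np.float64(0.0016), 0, 0, np.float64(0.0)]
[np.float64(-0.0102), np.float64(-0.0308), np.float64(0.0016), 0, 0, np.float64(0.0)]
[np.float64(-0.0102), np.float64(-0.0308), np.float64(0.0016), 0, 0, np.float64(0.0)]
[np.float64(-0.0102), np.float64(-0.0308), np.float64(0.0016), 0, 0, np.float64(0.0)]
[np.float64(-0.0102), np.float64(-0.0308), np.float64(0.0016), 0, 0, np.float64(0.0)]
[np.float64(-0.0102), np.float64(-0.0308), np.float64(0.0016), 0, 0, np.float64(0.0)]
[np.float64(-0.0102), np.float64(-0.0308), np.float64(0.0016), 0, 0, np.float64(0.0)]
[np.float64(-0.0102), np.float64(-0.0308), np.float64(0.0016), 0, 0, np.float64(0.0)]
[np.float64(-0.0102), np.float64(-0.0308), np.float64(0.0016), 0, 0, np.float64(0.0)]
[np.float64(-0.0102), np.float64(-0.0308), np.float64(0.0016), 0, 0, np.float64(0.0)]
[np.float64(-0.0102), np.float64(-0.0308), np.float64(0.0016), 0, 0, np.float64(0.0)]
[np.float64(-0.0102), np.float64(-0.0308), np.float64(0.0016), 0, 0, np.float64(0.0)]
[np.float64(-0.0102), np.float64(-0.0308), np.float64(0.0016), 0, 0, np.float64(0.0)]
[np.float64(-0.0102), np.float64(-0.0308), np.float64(0.0016), 0, 0, np.float64(0.0)]
```

Request:
apply_moves:
  moves: [-0.0107,-0.0306,0.0016,0,0,0,-0.0107,-0.0306,0.0016,0,0,0,-0.0107,-0.0306,0.0016,0,0,0,-0.0107,-0.0306,0.0016,0,0,0,-0.0107,-0.0306,0.0016,0,0,0,-0.0107,-0.0306,0.0016,0,0,0,-0.0107,-0.0306,0.0016,0,0,0,-0.0107,-0.0306,0.0016,0,0,0]

```text
time: 18.13
eef_pos: [0.4983, 0.107, 0.1275]
orientation: [0.052, 0.999, -0.0, -0.0]
contact_force: [0.1, -0.3, -0.7]
finger_gap: 1.0
grip_force: 0.0
```

Request:
apply_moves:
  moves: [-0.0107,-0.0306,0.0016,0,0,0,-0.0107,-0.0306,0.0016,0,0,0,-0.0107,-0.0306,0.0016,0,0,0,-0.0107,-0.0306,0.0016,0,0,0,-0.0107,-0.0306,0.0016,0,0,0,-0.0107,-0.0306,0.0016,0,0,0,-0.0107,-0.0306,0.0016,0,0,0,-0.0107,-0.0306,0.0016,0,0,1]

```text
time: 18.8
eef_pos: [0.5579, -0.1453, 0.1146]
orientation: [0.061, 0.998, 0.0, -0.0]
contact_force: [0.9, 1.0, -0.2]
finger_gap: 1.001
grip_force: 0.0
```

Request:
apply_moves:
  moves: [0,0,0.025,0,0,0,0,0,0.02,0,0,0,0,0,0.01,0,0,0,0,0,0.004,0,0,0,0,0,0,0,0,0,0,0,0,0,0,0]

```text
time: 19.3
eef_pos: [0.5586, -0.1435, 0.0567]
orientation: [0.061, 0.998, -0.0, 0.0]
contact_force: [-0.3, 0.7, 0.2]
finger_gap: 1.0
grip_force: 0.0
```

Request:
apply_moves:
  moves: [0,0,0.0015,0,0,0,0,0,0,0,0,0]

```text
time: 19.47
eef_pos: [0.5588, -0.1437, 0.0554]
orientation: [0.061, 0.998, -0.0, 0.001]
contact_force: [0.2, 0.1, -0.3]
finger_gap: 0.997
grip_force: 0.0
```

Request:
apply_moves:
  moves: [0,0,0,0,0,0,0,0,0,0,0,0,0,0,0,0,0,0,0,0,0,0,0,0,0,0,0,0,0,0,0,0,0,0,0,0,0,0,0,0,0,0,0,0,0,0,0,0]
  gripper: 0

```text
time: 20.13
eef_pos: [0.5583, -0.1438, 0.0546]
orientation: [0.061, 0.998, -0.0, -0.0]
contact_force: [0.1, -0.3, -0.0]
finger_gap: 0.445
grip_force: 0.0
```

Request:
apply_moves:
  moves: [0,0,0,0,0,0,0,0,0,0,0,0,0,0,0,0,0,0]

```text
time: 20.38
eef_pos: [0.5583, -0.1437, 0.0547]
orientation: [0.061, 0.998, 0.0, 0.0]
contact_force: [-0.2, -0.0, 0.1]
finger_gap: 0.227
grip_force: 0.5
```

Request:
apply_moves:
  moves: [0,0,-0.005,0,0,0,0,0,-0.015,0,0,0,0,0,-0.025,0,0,0,0,0,-0.02,0,0,0]

```text
time: 20.72
eef_pos: [0.5578, -0.1436, 0.1205]
orientation: [0.061, 0.998, 0.0, -0.001]
contact_force: [0.2, -0.4, -3.1]
finger_gap: 0.21
grip_force: 30.0
```

Run:
```python
from h import *
st=ctrl.sense();print(st['contact_force'],st['ft_torque'],st['finger_gap'])
plan((.603,.287,.12),92.2,16)
```

```text
[ 0.1743565  -0.43703732 -3.11555426] [-0.01243285 -0.11634505  0.03601449] 0.2101319777970967
from [ 0.5578 -0.1436  0.1205] yaw 83.03 tilt 0.07
[np.float64(0.0005), np.float64(0.0271), np.float64(0.0), 0, 0, np.float64(-0.57)]
[np.float64(0.0002), np.float64(0.0271), np.float64(0.0), 0, 0, np.float64(-0.57)]
[np.float64(-0.0001), np.float64(0.0271), np.float64(0.0), 0, 0, np.float64(-0.57)]
[np.float64(-0.0003), np.float64(0.0271), np.float64(0.0), 0, 0, np.float64(-0.57)]
[np.float64(-0.0006), np.float64(0.0271), np.float64(0.0), 0, 0, np.float64(-0.57)]
[np.float64(-0.0009), np.float64(0.027), np.float64(0.0), 0, 0, np.float64(-0.57)]
[np.float64(-0.0012), np.float64(0.027), np.float64(0.0), 0, 0, np.float64(-0.57)]
[np.float64(-0.0014), np.float64(0.027), np.float64(0.0), 0, 0, np.float64(-0.57)]
[np.float64(-0.0017), np.float64(0.027), np.float64(0.0), 0, 0, np.float64(-0.57)]
[np.float64(-0.002), np.float64(0.027), np.float64(0.0), 0, 0, np.float64(-0.57)]
[np.float64(-0.0022), np.float64(0.027), np.float64(0.0), 0, 0, np.float64(-0.57)]
[np.float64(-0.0025), np.float64(0.0269), np.float64(0.0), 0, 0, np.float64(-0.57)]
[np.float64(-0.0028), np.float64(0.0269), np.float64(0.0), 0, 0, np.float64(-0.57)]
[np.float64(-0.003), np.float64(0.0269), np.float64(0.0), 0, 0, np.float64(-0.57)]
[np.float64(-0.0033), np.float64(0.0269), np.float64(0.0), 0, 0, np.float64(-0.57)]
[np.float64(-0.0036), np.float64(0.0268), np.float64(0.0), 0, 0, np.float64(-0.57)]
```

Request:
apply_moves:
  moves: [0.0005,0.0271,0,0,0,-0.57,0.0002,0.0271,0,0,0,-0.57,0,0.0271,0,0,0,-0.57,-0.0003,0.0271,0,0,0,-0.57,-0.0006,0.0271,0,0,0,-0.57,-0.0009,0.027,0,0,0,-0.57,-0.0012,0.027,0,0,0,-0.57,-0.0014,0.027,0,0,0,-0.57]

```text
time: 21.38
eef_pos: [0.5804, 0.073, 0.1197]
orientation: [0.021, 1.0, -0.0, -0.0]
contact_force: [0.6, -1.0, -4.5]
finger_gap: 0.212
grip_force: 30.0
```

Request:
apply_moves:
  moves: [-0.0017,0.027,0,0,0,-0.57,-0.002,0.027,0,0,0,-0.57,-0.0022,0.027,0,0,0,-0.57,-0.0025,0.0269,0,0,0,-0.57,-0.0028,0.0269,0,0,0,-0.57,-0.003,0.0269,0,0,0,-0.57,-0.0033,0.0269,0,0,0,-0.57,-0.0036,0.0268,0,0,0,-0.57]

```text
time: 22.05
eef_pos: [0.6031, 0.2882, 0.1195]
orientation: [-0.019, 1.0, -0.0, -0.0]
contact_force: [0.4, -0.4, -4.1]
finger_gap: 0.215
grip_force: 30.0
```

Request:
apply_moves:
  moves: [0,0,0.03,0,0,0,0,0,0.02,0,0,0,0,0,0,0,0,0,0,0,0,0,0,0]

```text
time: 22.38
eef_pos: [0.6026, 0.2866, 0.0689]
orientation: [-0.019, 1.0, -0.001, -0.001]
contact_force: [0.5, -0.8, -3.4]
finger_gap: 0.215
grip_force: 30.0
```

Run:
```python
from h import *
t=imaging.get_image("top");s=imaging.get_image("side")
a=crop(t,130,135,80,110,5);b=crop(s,200,240,80,110,5)
cv2.imwrite("pics/f1.png",np.hstack([a,b]))
st=ctrl.sense();print(st['eef_pos'],yaw(),st['contact_force'],st['ft_torque'],st['finger_gap'])
```

```text
[0.60409079 0.28692242 0.07089199] (np.float64(92.12428817486987), np.float64(0.05771179543309103)) [-0.02284468 -0.61966516 -3.73741695] [-0.01773647 -0.0047135  -0.02588537] 0.2116056259125841
```

View pics/f1.png

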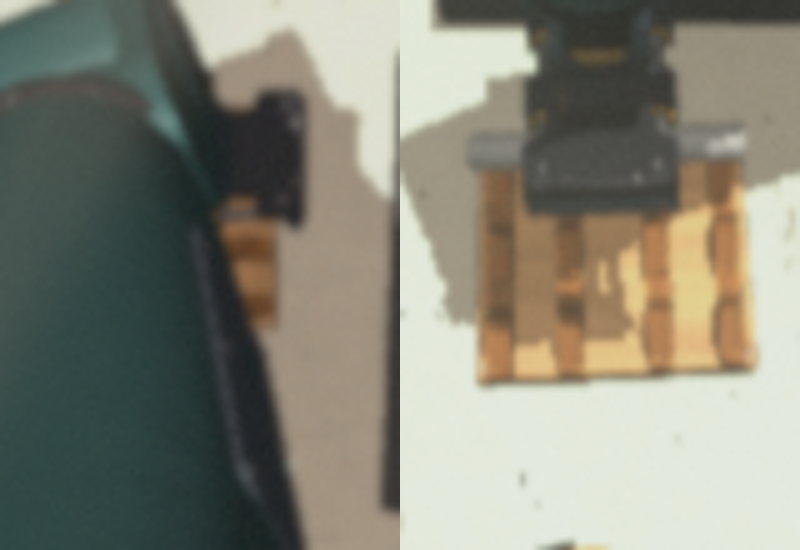

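Run:
```python
from h import *
g=lambda x,y,z:px2w("side",200+(x-400)/5,240+y/5,z).round(4)
a,b=g(469,152,.070),g(747,138,.070);print("shaft",a,b,(a+b)/2,np.linalg.norm(a-b))
for x,y,z in((499,322,.033),(570,322,.033),(657,318,.033),(733,316,.033),(570,285,.014),(655,283,.014),(500,232,.033),(570,235,.033),(655,225,.033),(480,380,.006),(757,368,.006)):print(x,y,g(x,y,z))
```

```text
shaft [0.6772 0.293  0.07  ] [0.527 0.286 0.07 ] [0.6021 0.2895 0.07  ] 0.15036302737042773
499 322 [0.6595 0.3738 0.033 ]
570 322 [0.622  0.3742 0.033 ]
657 318 [0.5761 0.3723 0.033 ]
733 316 [0.5359 0.3716 0.033 ]
570 285 [0.624  0.3432 0.014 ]
655 283 [0.5778 0.3424 0.014 ]
500 232 [0.6618 0.3211 0.033 ]
570 235 [0.6236 0.3233 0.033 ]
655 225 [0.5775 0.3177 0.033 ]
480 380 [0.6707 0.3936 0.006 ]
757 368 [0.5234 0.3882 0.006 ]
```

Side view: the shaft spans (469,152)–(747,138), centred lengthwise on the rack within about 1 mm. I'll move it 2.5 mm to +y and lower it by feel.

Request:
apply_moves:
  moves: [0,0.0025,0.012,0,0,0,0,0,0.012,0,0,0,0,0,0,0,0,0]

```text
time: 22.73
eef_pos: [0.6023, 0.2889, 0.0435]
orientation: [-0.019, 1.0, -0.0, -0.001]
contact_force: [-1.6, -1.2, -4.4]
finger_gap: 0.215
grip_force: 30.0
```

Request:
apply_moves:
  moves: [0,0,0.002,0,0,0,0,0,0.002,0,0,0,0,0,0,0,0,0]

```text
time: 22.98
eef_pos: [0.6034, 0.2894, 0.0414]
orientation: [-0.019, 1.0, -0.0, -0.0]
contact_force: [-0.3, 0.9, -4.0]
finger_gap: 0.208
grip_force: 30.0
```

Request:
apply_moves:
  moves: [0,0,0.001,0,0,0,0,0,0.001,0,0,0,0,0,0,0,0,0]

```text
time: 23.23
eef_pos: [0.6035, 0.2895, 0.0398]
orientation: [-0.019, 1.0, 0.0, 0.0]
contact_force: [-0.6, 0.2, -2.4]
finger_gap: 0.214
grip_force: 31.3
```

Request:
apply_moves:
  moves: [0,0,0.001,0,0,0,0,0,0,0,0,0]

```text
time: 23.4
eef_pos: [0.6036, 0.2896, 0.0389]
orientation: [-0.019, 1.0, 0.0, 0.0]
contact_force: [-0.6, 0.7, -0.5]
finger_gap: 0.21
grip_force: 33.3
```

Run:
```python
from h import *
st=ctrl.sense();print(st['eef_pos'],st['contact_force'],st['ft_torque'],st['finger_gap'])
```

```text
[0.60358499 0.28956701 0.03887893] [-0.57127441  0.73551666 -0.54637026] [ 0.00138531  0.17656466 -0.0389812 ] 0.2103896346238542
```

Request:
apply_moves:
  moves: [0,0,-0.002,0,0,0,0,0.004,0,0,0,0,0,0,0.002,0,0,0,0,0,0,0,0,0]

```text
time: 23.73
eef_pos: [0.603, 0.2936, 0.0383]
orientation: [-0.019, 1.0, -0.0, -0.0]
contact_force: [-0.1, -0.2, -3.9]
finger_gap: 0.214
grip_force: 30.0
```

Request:
apply_moves:
  moves: [0,0,0.001,0,0,0,0,0,0.001,0,0,0,0,0,0,0,0,0]

```text
time: 23.98
eef_pos: [0.6031, 0.2934, 0.0363]
orientation: [-0.019, 1.0, -0.0, -0.0]
contact_force: [0.4, 0.8, -2.8]
finger_gap: 0.213
grip_force: 30.5
```

Run:
```python
from h import *
st=ctrl.sense();print(st['eef_pos'],st['contact_force'],st['ft_torque'],st['finger_gap'])
```

```text
[0.60309862 0.29338609 0.0363413 ] [ 0.40667791  0.8034064  -2.84292994] [ 0.1190902   0.0200933  -0.01845217] 0.21255738042940295
```

Request:
apply_moves:
  moves: [0,0,-0.002,0,0,0,0,0.005,0,0,0,0,0,0,0.002,0,0,0,0,0,0,0,0,0]

```text
time: 24.32
eef_pos: [0.6031, 0.299, 0.0369]
orientation: [-0.019, 1.0, 0.0, 0.0]
contact_force: [-4.2, 2.4, 3.3]
finger_gap: 0.211
grip_force: 36.3
```

Request:
apply_moves:
  moves: [0,0,0.0015,0,0,0,0,0,0.0015,0,0,0,0,0,0,0,0,0]

```text
time: 24.57
eef_pos: [0.6031, 0.2989, 0.0345]
orientation: [-0.019, 1.0, 0.0, -0.0]
contact_force: [-7.9, 1.1, 12.9]
finger_gap: 0.213
grip_force: 44.9
```

Request:
apply_moves:
  moves: [0,0,0.001,0,0,0,0,0,0,0,0,0]

```text
time: 24.73
eef_pos: [0.6031, 0.2989, 0.0339]
orientation: [-0.019, 1.0, 0.0, -0.0]
contact_force: [-11.2, 0.4, 18.7]
finger_gap: 0.211
grip_force: 47.5
```

Run:
```python
from h import *
st=ctrl.sense();print(st['eef_pos'],st['contact_force'],st['ft_torque'],st['finger_gap'])
```

```text
[0.60310957 0.29891313 0.03388783] [-11.20293171   0.42718876  18.66284893] [0.29034778 1.9141804  0.18724093] 0.21069313563073702
```

Request:
apply_moves:
  moves: [0,0,-0.008,0,0,0,0.0015,-0.0042,0,0,0,0,0,0,0.003,0,0,0,0,0,0.002,0,0,0,0,0,0,0,0,0]

```text
time: 25.15
eef_pos: [0.6017, 0.294, 0.0352]
orientation: [-0.019, 1.0, -0.0, -0.0]
contact_force: [0.0, 0.3, -0.4]
finger_gap: 0.212
grip_force: 32.1
```

Request:
apply_moves:
  moves: [0,0,0.001,0,0,0,0,0,0.001,0,0,0,0,0,0,0,0,0]

```text
time: 25.4
eef_pos: [0.602, 0.2944, 0.0342]
orientation: [-0.019, 1.0, 0.0, 0.0]
contact_force: [-4.0, -0.2, 11.3]
finger_gap: 0.209
grip_force: 38.0
```

Request:
apply_moves:
  moves: [0,0,0.001,0,0,0,0,0,0.001,0,0,0,0,0,0,0,0,0]

```text
time: 25.65
eef_pos: [0.6032, 0.2949, 0.0327]
orientation: [-0.019, 1.0, 0.001, 0.001]
contact_force: [0.6, 0.8, 8.7]
finger_gap: 0.209
grip_force: 42.9
```

Run:
```python
from h import *
st=ctrl.sense();print(st['eef_pos'],st['contact_force'],st['ft_torque'],st['finger_gap'])
```

```text
[0.60316515 0.29487289 0.03269594] [0.64396106 0.83100074 8.70027531] [ 0.3026225  -0.26523616 -0.03969188] 0.20917033941368726
```

Fingertips are touching the combs' flanks evenly, so y is centred at about 0.2945. I'll raise slightly and release from there, and the V will guide the shaft down.

Request:
apply_moves:
  moves: [0,0,-0.004,0,0,0,0,0,-0.004,0,0,0,0,0,0,0,0,0]

```text
time: 25.9
eef_pos: [0.6017, 0.2942, 0.04]
orientation: [-0.019, 1.0, -0.0, -0.0]
contact_force: [0.2, -0.4, -3.8]
finger_gap: 0.213
grip_force: 30.0
```

Request:
apply_moves:
  moves: [0,0,0,0,0,0,0,0,0,0,0,0,0,0,0,0,0,0,0,0,0,0,0,0]
  gripper: 27

```text
time: 26.23
eef_pos: [0.6017, 0.2942, 0.0396]
orientation: [-0.019, 1.0, -0.0, 0.0]
contact_force: [0.2, 0.2, 0.6]
finger_gap: 0.269
grip_force: 0.0
```

Request:
apply_moves:
  moves: [0,0,0,0,0,0,0,0,0,0,0,0]

```text
time: 26.4
eef_pos: [0.6017, 0.2942, 0.0396]
orientation: [-0.019, 1.0, -0.0, -0.0]
contact_force: [0.5, -0.4, -0.1]
finger_gap: 0.27
grip_force: 0.0
```

Request:
apply_moves:
  moves: [0,0,-0.02,0,0,0,0,0,-0.03,0,0,0,0,0,-0.03,0,0,0]

```text
time: 26.65
eef_pos: [0.601, 0.2939, 0.1198]
orientation: [-0.019, 1.0, -0.0, -0.001]
contact_force: [0.5, -0.2, 0.4]
finger_gap: 0.274
grip_force: 0.0
```

Request:
apply_moves:
  moves: [0.0078,-0.03,0,0,0,0,0.0078,-0.03,0,0,0,0,0.0078,-0.03,0,0,0,0,0.0078,-0.03,0,0,0,0,0.0078,-0.03,0,0,0,0,0.0078,-0.03,0,0,0,0,0.0078,-0.03,0,0,0,3,0,0,0,0,0,0]
  gripper: 100

```text
time: 27.32
eef_pos: [0.5536, 0.0787, 0.1195]
orientation: [0.01, 1.0, -0.0, -0.001]
contact_force: [0.2, -0.5, -0.2]
finger_gap: 0.823
grip_force: 0.0
```

Run:
```python
from h import *
t=imaging.get_image("top");s=imaging.get_image("side")
a=crop(t,120,150,80,110,5);b=crop(s,210,210,80,110,5)
cv2.imwrite("pics/g1.png",np.hstack([a,b]))
plan((.555,.0825,.056),89,1)
```

```text
from [0.555  0.0815 0.1198] yaw 89.06 tilt 0.01
[np.float64(0.0001), np.float64(0.0009), np.float64(0.0638), 0, 0, np.float64(0.06)]
```

View pics/g1.png

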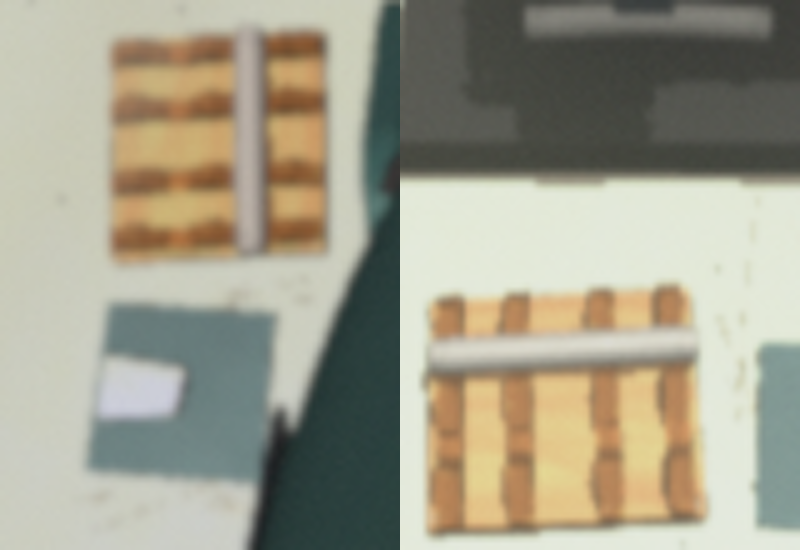

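The straight shaft lies in the rack groove, spanning (250,30)–(250,250), and the hand plate lies flat on the bench. Next is the bent shaft.

Request:
apply_moves:
  moves: [0,0.001,0.03,0,0,0,0,0,0.02,0,0,0,0,0,0.01,0,0,0,0,0,0.004,0,0,0,0,0,0,0,0,0]

```text
time: 27.83
eef_pos: [0.5549, 0.0839, 0.0551]
orientation: [0.007, 1.0, -0.0, -0.001]
contact_force: [-0.5, 1.5, 0.6]
finger_gap: 1.002
grip_force: 0.0
```

Request:
apply_moves:
  moves: [0,0,0,0,0,0,0,0,0,0,0,0,0,0,0,0,0,0,0,0,0,0,0,0,0,0,0,0,0,0,0,0,0,0,0,0,0,0,0,0,0,0,0,0,0,0,0,0]
  gripper: 0

```text
time: 28.5
eef_pos: [0.555, 0.0833, 0.0557]
orientation: [0.007, 1.0, -0.0, 0.0]
contact_force: [0.3, 0.4, -0.2]
finger_gap: 0.447
grip_force: 0.0
```

Request:
apply_moves:
  moves: [0,0,0,0,0,0,0,0,0,0,0,0,0,0,0,0,0,0,0,0,0,0,0,0,0,0,0,0,0,0]

```text
time: 28.92
eef_pos: [0.555, 0.0833, 0.0556]
orientation: [0.007, 1.0, 0.0, -0.0]
contact_force: [-0.1, 0.5, 0.1]
finger_gap: 0.215
grip_force: 30.0
```

Request:
apply_moves:
  moves: [0,0,-0.005,0,0,0,0,0,-0.02,0,0,0,0,0,-0.03,0,0,0,0,0,-0.03,0,0,0]

```text
time: 29.25
eef_pos: [0.5541, 0.0832, 0.1411]
orientation: [0.007, 1.0, -0.0, -0.001]
contact_force: [0.7, 0.1, -3.0]
finger_gap: 0.212
grip_force: 30.0
```

Run:
```python
from h import *
plan((.469,-.412,.13),90,18)
```

```text
from [0.5541 0.0832 0.1411] yaw 89.15 tilt 0.14
[np.float64(0.0043), np.float64(-0.0276), np.float64(0.0006), 0, 0, np.float64(-0.05)]
[np.float64(0.0043), np.float64(-0.0276), np.float64(0.0006), 0, 0, np.float64(-0.05)]
[np.float64(0.0044), np.float64(-0.0276), np.float64(0.0006), 0, 0, np.float64(-0.05)]
[np.float64(0.0044), np.float64(-0.0276), np.float64(0.0006), 0, 0, np.float64(-0.05)]
[np.float64(0.0044), np.float64(-0.0276), np.float64(0.0006), 0, 0, np.float64(-0.05)]
[np.float64(0.0044), np.float64(-0.0276), np.float64(0.0006), 0, 0, np.float64(-0.05)]
[np.float64(0.0045), np.float64(-0.0276), np.float64(0.0006), 0, 0, np.float64(-0.05)]
[np.float64(0.0045), np.float64(-0.0276), np.float64(0.0006), 0, 0, np.float64(-0.05)]
[np.float64(0.0045), np.float64(-0.0275), np.float64(0.0006), 0, 0, np.float64(-0.05)]
[np.float64(0.0045), np.float64(-0.0275), np.float64(0.0006), 0, 0, np.float64(-0.05)]
[np.float64(0.0045), np.float64(-0.0275), np.float64(0.0006), 0, 0, np.float64(-0.05)]
[np.float64(0.0046), np.float64(-0.0275), np.float64(0.0006), 0, 0, np.float64(-0.05)]
[np.float64(0.0046), np.float64(-0.0275), np.float64(0.0006), 0, 0, np.float64(-0.05)]
[np.float64(0.0046), np.float64(-0.0275), np.float64(0.0006), 0, 0, np.float64(-0.05)]
[np.float64(0.0046), np.float64(-0.0275), np.float64(0.0006), 0, 0, np.float64(-0.05)]
[np.float64(0.0047), np.float64(-0.0275), np.float64(0.0006), 0, 0, np.float64(-0.05)]
[np.float64(0.0047), np.float64(-0.0275), np.float64(0.0006), 0, 0, np.float64(-0.05)]
[np.float64(0.0047), np.float64(-0.0275), np.float64(0.0006), 0, 0, np.float64(-0.05)]
```

Request:
apply_moves:
  moves: [0.0044,-0.0276,0,0,0,0,0.0044,-0.0276,0,0,0,0,0.0044,-0.0276,0,0,0,0,0.0044,-0.0276,0,0,0,0,0.0044,-0.0276,0,0,0,0,0.0044,-0.0276,0,0,0,0,0.0044,-0.0276,0,0,0,0,0.0044,-0.0276,0,0,0,0]

```text
time: 29.92
eef_pos: [0.5158, -0.1382, 0.1408]
orientation: [0.007, 1.0, 0.0, -0.0]
contact_force: [0.7, 1.2, -3.5]
finger_gap: 0.215
grip_force: 30.0
```

Request:
apply_moves:
  moves: [0.0044,-0.0276,0,0,0,0,0.0044,-0.0276,0,0,0,0,0.0044,-0.0276,0,0,0,0,0.0044,-0.0276,0,0,0,0,0.0044,-0.0276,0,0,0,0,0.0044,-0.0276,0,0,0,0,0.0044,-0.0276,0,0,0,0,0.0044,-0.0276,0,0,0,0]

```text
time: 30.58
eef_pos: [0.4773, -0.3584, 0.1407]
orientation: [0.008, 1.0, 0.0, -0.0]
contact_force: [0.0, -0.2, -2.9]
finger_gap: 0.212
grip_force: 30.0
```

Request:
apply_moves:
  moves: [0.0044,-0.0276,0,0,0,0,0.0044,-0.0276,0,0,0,-4,0,0,0.03,0,0,0,0,0,0.03,0,0,0,0,0,0,0,0,0,0,0,0,0,0,0]

```text
time: 31.08
eef_pos: [0.4675, -0.4114, 0.0798]
orientation: [-0.027, 1.0, 0.001, -0.001]
contact_force: [-0.4, 0.5, -2.9]
finger_gap: 0.212
grip_force: 30.0
```

Run:
```python
from h import *
t=imaging.get_image("top");s=imaging.get_image("side")
a=crop(t,345,165,90,110,4);b=crop(s,235,75,90,80,4)
b=cv2.copyMakeBorder(b,0,a.shape[0]-b.shape[0],0,0,cv2.BORDER_CONSTANT)
cv2.imwrite("pics/h1.png",np.hstack([a,b]))
plan((.469,-.412,.018),94,1)
```

```text
from [ 0.4691 -0.4125  0.0821] yaw 93.17 tilt 0.07
[np.float64(0.0), np.float64(0.0005), np.float64(0.0641), 0, 0, np.float64(-0.83)]
```

View pics/h1.png

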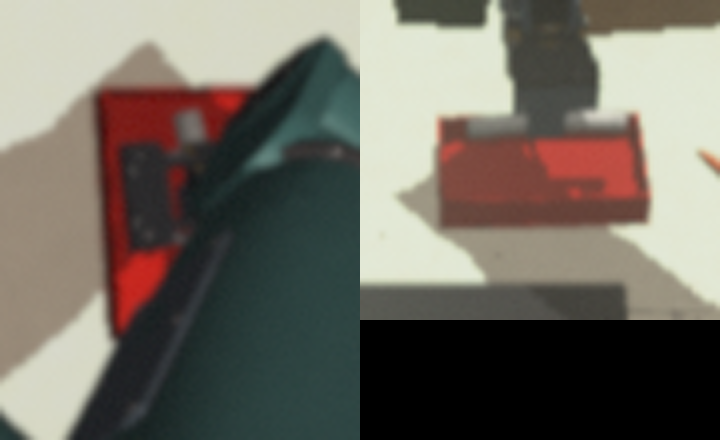

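The shaft hangs over the tray, roughly centred: side view (470–630) against the tray's (440–645). I'll lower and release it.

Request:
apply_moves:
  moves: [0,0,0.025,0,0,0,0,0,0.02,0,0,0,0,0,0.012,0,0,0,0,0,0,0,0,0,0,0,0,0,0,0]

```text
time: 31.6
eef_pos: [0.4689, -0.4124, 0.0245]
orientation: [-0.028, 1.0, -0.0, 0.0]
contact_force: [0.2, 0.6, -3.1]
finger_gap: 0.213
grip_force: 30.0
```

Request:
apply_moves:
  moves: [0,0,0.003,0,0,0,0,0,0.001,0,0,0,0,0,0,0,0,0]

```text
time: 31.85
eef_pos: [0.4688, -0.4125, 0.0204]
orientation: [-0.027, 1.0, -0.0, 0.0]
contact_force: [-0.2, 0.6, -3.0]
finger_gap: 0.209
grip_force: 30.0
```

Request:
apply_moves:
  moves: [0,0,0,0,0,0,0,0,0,0,0,0,0,0,0,0,0,0,0,0,0,0,0,0,0,0,0,0,0,0]
  gripper: 50

```text
time: 32.27
eef_pos: [0.4685, -0.4124, 0.0198]
orientation: [-0.027, 1.0, -0.0, 0.0]
contact_force: [0.2, -0.7, -0.2]
finger_gap: 0.496
grip_force: 0.0
```

Request:
apply_moves:
  moves: [0,0,-0.02,0,0,0,0,0,-0.035,0,0,0,0,0,-0.04,0,0,0,0,0,-0.04,0,0,0,0,0.04,0,0,0,0,0,0.04,0,0,0,0,0,0.04,0,0,0,0,0,0.04,0,0,0,0]

```text
time: 32.93
eef_pos: [0.4592, -0.251, 0.1549]
orientation: [-0.027, 1.0, -0.0, 0.0]
contact_force: [1.5, -0.1, -0.5]
finger_gap: 0.499
grip_force: 0.0
```

Request:
apply_moves:
  moves: [0,0.04,0,0,0,0,0,0.04,0,0,0,0,0,0.04,0,0,0,0,0,0.04,0,0,0,0,0,0,0,0,0,0]

```text
time: 33.35
eef_pos: [0.4497, -0.0879, 0.1545]
orientation: [-0.029, 1.0, 0.0, -0.0]
contact_force: [-0.1, -1.0, 0.3]
finger_gap: 0.501
grip_force: 0.0
```

Run:
```python
from h import *
t=imaging.get_image("top");s=imaging.get_image("side")
cv2.imwrite("pics/z1.png",np.hstack([crop(t,120,140,100,110,3),crop(t,345,165,90,110,3)]))
```

```text
(no output)
```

View pics/z1.png

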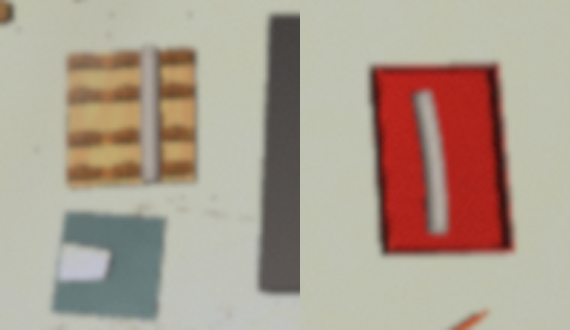

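The picture shows the straight shaft in the groove at (150,115), the bent one in the tray at (432,162), and the hand plate flat at (110,265). Everything is placed, so I'll hand it in.

```bash
python3 -c "
from rig import ctrl
print(ctrl.sign_off())"
```

```text
the job is handed in; nothing more can be done
None
```

I handed the job in at about 33 s, though the sign-off returned no verdict: the left shaft is the bent one (it lifted the plate about 2 mm over half a turn) and is in the scrap tray, the right one rolled level and lies in the rack groove, and the hand plate is flat on the bench.

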